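# Show a bearing ball to the inspection mirror beside the mill

### The arm

A 6-joint arm with a two-finger parallel gripper is mounted at the origin on the work surface. World frame = base frame: x ahead of the robot, y to its left, z up, the work surface at z = 0. Lengths are in m, angles in rad, forces in N, time in s.
With the tool pointing down it reaches from about 0.35 to 0.975 m from the base axis. Payload 17.4 kg.
Tool frame: the origin (TCP) lies between the finger pads; the fingertips stand 22 mm ahead of it and the grasp point (between the pads) lies 3 mm ahead of it (manip.tips_ahead is the distance from the TCP to the fingertips, in m); y points along the fingers, x is the direction in which the jaws open and shut, and the axes are right-handed (so a half turn about y gives the same grasp; the last joint's range is limited). The gripper opens to 85 mm and grips with 20 to 120 N. Pads are 22 mm wide; open, the fingers measure 114 mm over their backs; the gripper's body (76 mm by 85 mm) begins 54 mm behind the grasp point. The pads swing forward as they close: fully open they stand 13 mm farther back than shut.
Start: joints at [1.146, 0.116, 1.442, -0, 1.584, -0.038], TCP at [0.255, 0.625, 0.253] pointing down, gripper open.
Joint ranges: [-2.83, 2.83], [-0.83, 2.19], [0.07, 2.5], [-1.14, 4.28], [0.01, 3], [-2.97, 2.97]. Speed limits (rad/s): [1.89, 1.89, 2.22, 3.14, 3.14, 3.14].

### API

Orientations are given as a rotation vector (axis times angle).
In Python, from cell import manip gives the robot as it stands. Calls block until the motion is done:
- manip.move_to(position, orientation): joint-space move of the TCP to a pose.
- manip.move_straight(position, rot=None, feed=0.15, threshold=None): straight line of the TCP; rot=None keeps the orientation; feed is the mean speed in m/s. With threshold (N) it stops when the force on the tool has changed by that much, and returns True; else False.
- manip.move_joints(angles): joint-space move.
- manip.move_gripper(opening): finger opening in m; the grip force is fixed at half the most; returns when the fingers have stopped.
- manip.wait(seconds).
- manip.ik(position, orientation): joint angles nearest the present ones, or None.
- manip.get_state(): the state.
- manip.grab_frame(name): name is "scene" or "top"; returns a dict with "img" (384x512x3 uint8, blue, green, red), "z_map" (384x512 float32, m along the optical axis (not along the pixel's ray), 0 where there is no reading), "vertical_fov" (degrees; the focal length in pixels is half the picture's height over the tangent of half this angle, whatever the lens; pixels are square), "cx", "cy" (the principal point, pixels), "eye" and "rotation" of the camera in the world. Camera axes: x right, y up, looking along -z (the intrinsics and any distortion apply to the point x, -y, -z); pixel columns grow to the right and rows downward; lengths in m; the calibration is good to about 2 mm. A picture is of the moment at which its call begins.
A pose or a line that the arm cannot do raises manip.IKError and nothing moves.
- manip.hand_in(): hands the job in, once; it reports no verdict.
The state is a dict: "t": time; "joint_positions": joint angles; "dq": joint speeds; "joint_efforts": joint torques, N m; "tool_pos": TCP position; "tcp_rot": TCP orientation; "contact_force": force on the tool from outside, world axes, zero at the start; "ft_torque": the same for the moment, N m; "grip_width": finger opening in m.
Only numpy, scipy, OpenCV 4.12 (cv2) and the standard library are available. Lean on these libraries where they do the work, as an engineer would, in place of code of your own. Each camera call takes 0.05 s, during which the arm holds its last target.

### The job

Lift the hanging inspection mirror off its short parking stand, hook it over the long rail at least 50 mm to one side of the station mark, face towards the robot, then slide it along the rail to the mark without lifting it and let it hang there, centred on it to within 12 mm. Then pick up the ball tray by its handle, keep the loose ball in its pocket, and hold the tray level, handle bar parallel to the rail, with the ball about 100 mm in front of the middle of the mirror and at the same height. Finish while still holding it there, the tray touching nothing else; leave the can, the bin and the steel block alone.

Things in the scene. Friction and masses are not known exactly. Their poses are not given: they have to be found in the camera images.
- rail: Long fixed rail: round steel bar, 12 mm thick, 420 mm long, on 14 mm square end posts (208 mm high, feet 90 mm deep in x). Origin on the bench below the bar's middle; bar along y, its axis 200 mm above the origin; x points away from the robot, z up
- mark: Station mark of the long rail, fixed: black band 8 mm wide round the bar (nothing catches on it) and, 55 mm behind the bar (+x), a pointed aluminium strip 20 mm wide, 158 mm high. Origin on the bench straight below the bar at the mark; axes as the rail's (y along the bar, x away from the robot). Within 80 mm of the rail's middle
- park: Parking stand, fixed: like the rail but 200 mm long, its 12 mm bar 150 mm above the bench. Origin on the bench below the bar's middle, bar along y. The mirror hangs at its middle at the start, face to -x
- mirror: Mirror on a rigid steel hanger, 0.2-0.45 kg. Origin: on the axis of the bar it hangs on; y along the bar, z up. An upside-down V saddle 44 mm long sits self-centring over the bar and slides lightly; it hangs upright. Mirror plate (110 mm wide, z -4 to -88 mm) at x -24 to -20, counterweight 90 mm wide (to z -72) at x +20 to +30: the slot between, open below, lets a bar in from straight underneath
- mirror_tab (a point): Middle of the mirror's grip tab, an upright flat plate 8 mm thick (along mirror x), 30 mm wide (y), from 12 to 62 mm above the mirror's origin; this point is 42 mm above the origin. Pinch it from above across its 8 mm.
- mirror_face (a point): Middle of the mirror's face: 24 mm to -x and 46 mm below the mirror's origin; axes as the mirror's. The face looks along -x.
- tray: Square aluminium tray, 104 by 104 mm, walls 12 mm high, 0.15-0.31 kg, standing loose. Steel handle arching over it: uprights at y -54 and +54 mm carry a straight bar along y, 114 mm long, 12 mm thick (x), 72 to 90 mm above the underside. Origin: centre of the underside, z up
- tray_grip (a point): Middle of the tray's handle bar, 81 mm above the tray's underside, straight above the pocket and the centre of mass. Pinch the bar from above across its 12 mm (along tray x).
- pocket (a point): Centre of the pocket's floor in the middle of the tray, 3 mm above its underside: a round space 36 mm in diameter within a rim only 3 mm high. Axes as the tray's.
- ball_center (a point): Centre of the loose steel ball, 25.4 mm in diameter, 67 g; it lies in the pocket, its centre 12.7 mm above the pocket's floor, and can roll about 9 mm off the middle. It rolls over the rim if the tray tips by some 40 degrees or is jerked.
- can: Bystander: closed metal can 54 mm in diameter, 150 mm high, origin at the centre of its underside.
- bin: Bystander: green open bin 110 by 90 by 50 mm, origin at the centre of its underside.
- parallel: Bystander: plain steel block 30 by 120 by 30 mm lying on the bench, origin at the centre of its underside.
There are look-alikes about, which are no part of the job. What is shaped like the mark but blue or green is not meant. What is shaped like the park but yellow is not meant.

How it is judged:
By the outcome, as a careful person would: the job done as asked, in the order asked, and still so for the second after the job is handed in, while the arm keeps its last pose, push and grip.
It also fails if it takes over 67 s, if anything falls off the work surface, if the arm or the gripper's body presses on something with over 40 N, if the wrist force passes 120 N, or if a joint passes its speed limit or range.

## Working session

There is one attempt and no reset: what is moved stays moved. The work goes in short steps, each a Python script; the robot and the scene stay as the last script left them, time stands still between calls to the robot, and variables do not carry over. Pictures are saved under pics/ and viewed, and the job is handed in when it is done.

```bash
ls; mkdir -p pics
python3 - <<'E'
from cell import manip
import cv2,numpy as np,pickle
for n in ("scene","top"):
    f=manip.grab_frame(n); cv2.imwrite(f"pics/{n}0.png",f["img"]); pickle.dump(f,open(f"{n}0.pkl","wb"))
    print(n,{k:v for k,v in f.items() if k not in("img","z_map")})
s=manip.get_state();print(s)
E
```

```text
pics
scene {'vertical_fov': 51.61428730646951, 'cx': 251.6368685469683, 'cy': 189.1375273443352, 'eye': array([ 1.33705766, -0.43431708,  0.8656291 ]), 'rotation': array([0.81255378, 0.48578553, 0.99297362])}
top {'vertical_fov': 48.17260402528641, 'cx': 255.01791773878085, 'cy': 197.3255887005487, 'eye': array([ 0.29392115, -0.01198665,  1.36663254]), 'rotation': array([ 0.16558197, -0.14884956, -1.45992943])}
{'t': 0.1, 'joint_positions': array([ 1.14619784e+00,  1.16446082e-01,  1.44219199e+00,  1.46128325e-06,
        1.58397810e+00, -3.77933339e-02]), 'dq': array([-0.00087449, -0.00187596, -0.00175184,  0.00017707, -0.00153539,
        0.00043167]), 'joint_efforts': array([ 2.35920888e-03, -7.33662915e+01, -6.33787823e+01, -1.07531769e-04,
        5.22674702e-03, -3.03820048e-05]), 'tool_pos': array([0.25457779, 0.62500217, 0.25263456]), 'tcp_rot': array([-1.36827268, -0.91907887,  0.9205147 ]), 'contact_force': array([-0.7679048 ,  0.05050838,  0.45662994]), 'ft_torque': array([0.02487935, 0.03805238, 0.00069931]), 'grip_width': 0.0857965574616018}
```

View pics/scene0.png

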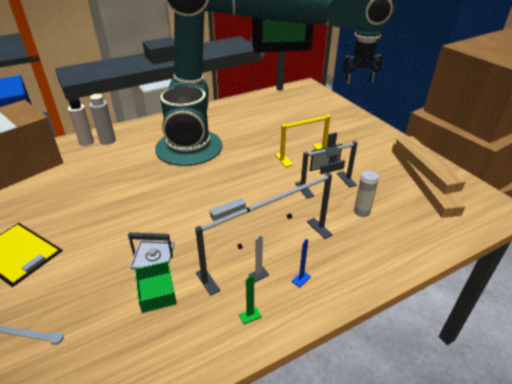

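View pics/top0.png

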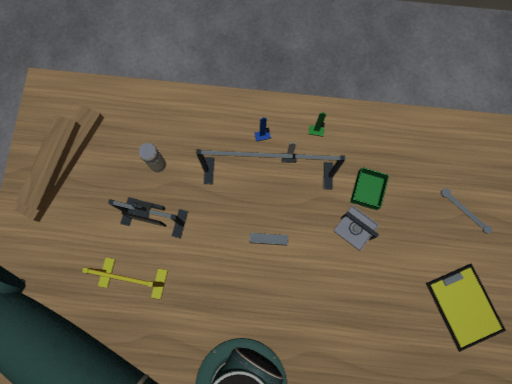

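The scene view shows the rail (200–330, 180–235) with the grey strip at (260,258). The blue strip (303,262) and green strip (250,300) are look-alikes. The dark park with the mirror is at (328,165), with the yellow look-alike at (305,140). The tray is at (152,250), right beside the green bin (155,287). Next: helpers and measurements.

```bash
cat > h.py <<'E'
import numpy as np,cv2,pickle
from scipy.spatial.transform import Rotation as R
def foc(f): return f["img"].shape[0]/2/np.tan(np.radians(f["vertical_fov"])/2)
def rays(f,uv):
    uv=np.atleast_2d(uv).astype(float);k=foc(f)
    d=np.c_[(uv[:,0]-f["cx"])/k,-(uv[:,1]-f["cy"])/k,-np.ones(len(uv))]
    return R.from_rotvec(f["rotation"]).apply(d)
def onz(f,uv,z):
    d=rays(f,uv);e=f["eye"];return e+d*((z-e[2])/d[:,2])[:,None]
def cloud(f):
    h,w=f["z_map"].shape;u,v=np.meshgrid(np.arange(w),np.arange(h))
    P=f["eye"]+rays(f,np.c_[u.ravel(),v.ravel()])*f["z_map"].reshape(-1,1)
    P[f["z_map"].ravel()==0]=np.nan
    return P.reshape(h,w,3)
def proj(f,p):
    c=R.from_rotvec(f["rotation"]).inv().apply(np.atleast_2d(p)-f["eye"]);k=foc(f)
    return np.c_[f["cx"]+k*c[:,0]/-c[:,2],f["cy"]-k*c[:,1]/-c[:,2]]
def crop(img,x0,y0,x1,y1,s,name):
    cv2.imwrite(name,cv2.resize(img[y0:y1,x0:x1],None,fx=s,fy=s,interpolation=cv2.INTER_CUBIC))
E
python3 - <<'E'
from h import *
for n in("scene","top"):
    f=pickle.load(open(n+"0.pkl","rb"));C=cloud(f);
    z=C[...,2];print(n,np.nanpercentile(z,[5,25,50]))
    q={"scene":dict(block=(228,210),rail=(265,205),strip=(259,255),can=(367,180),tray=(140,255)),"top":dict(block=(269,239),rail=(240,154),can=(149,150),tray=(343,229),bin=(370,188))}[n]
    for k,(u,v) in q.items(): print(k,C[v,u].round(3), np.nanmedian(C[v-2:v+3,u-2:u+3].reshape(-1,3),0).round(3))
f=pickle.load(open("top0.pkl","rb"));crop(f["img"],95,110,295,250,4,"pics/t_a.png");crop(f["img"],220,100,400,260,4,"pics/t_b.png")
f=pickle.load(open("scene0.pkl","rb"));crop(f["img"],180,130,380,280,4,"pics/s_a.png");crop(f["img"],110,200,310,340,4,"pics/s_b.png")
E
```

```text
scene [-7.50193469e-01 -2.65988902e-03  4.15976455e-04]
block [ 0.459 -0.044  0.029] [ 0.456 -0.043  0.028]
rail [ 0.666 -0.031  0.199] [ 0.661 -0.024  0.199]
strip [ 0.718 -0.077  0.083] [ 0.719 -0.078  0.084]
can [0.663 0.327 0.148] [0.661 0.328 0.148]
tray [ 0.487 -0.344  0.003] [ 0.487 -0.344  0.003]
top [-7.52989836e-01 -5.58671630e-03  4.60930856e-04]
block [ 0.441 -0.04   0.029] [ 0.441 -0.04   0.031]
rail [0.651 0.068 0.207] [0.654 0.071 0.205]
can [0.653 0.342 0.149] [0.651 0.341 0.152]
tray [ 0.501 -0.273 -0.001] [ 0.5   -0.272  0.004]
bin [ 0.643 -0.35   0.007] [ 0.644 -0.35   0.004]
```

View pics/t_a.png

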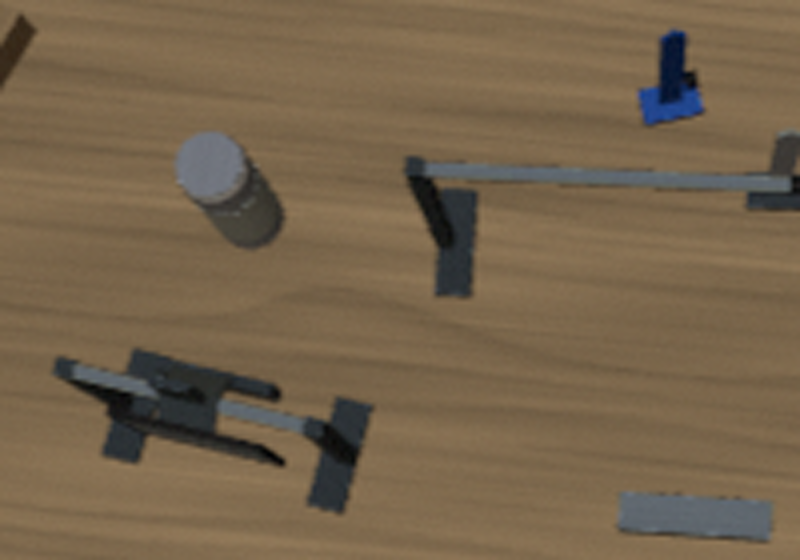

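View pics/t_b.png

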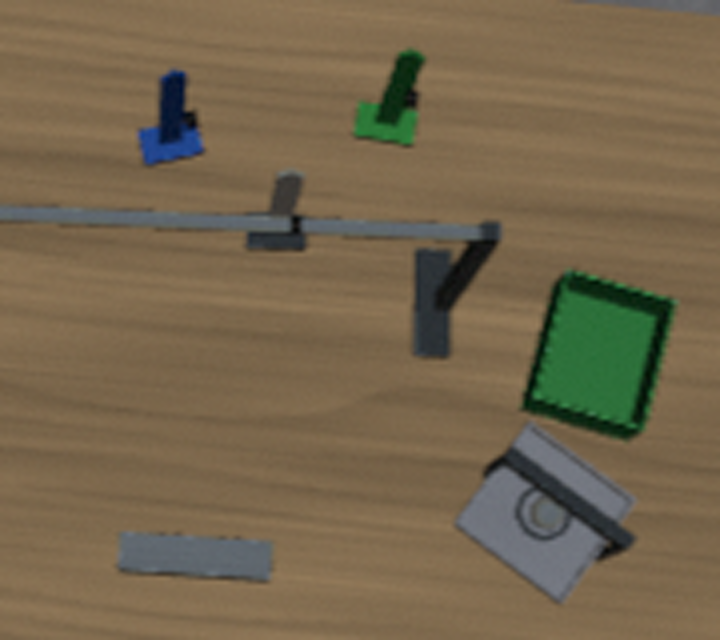

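View pics/s_a.png

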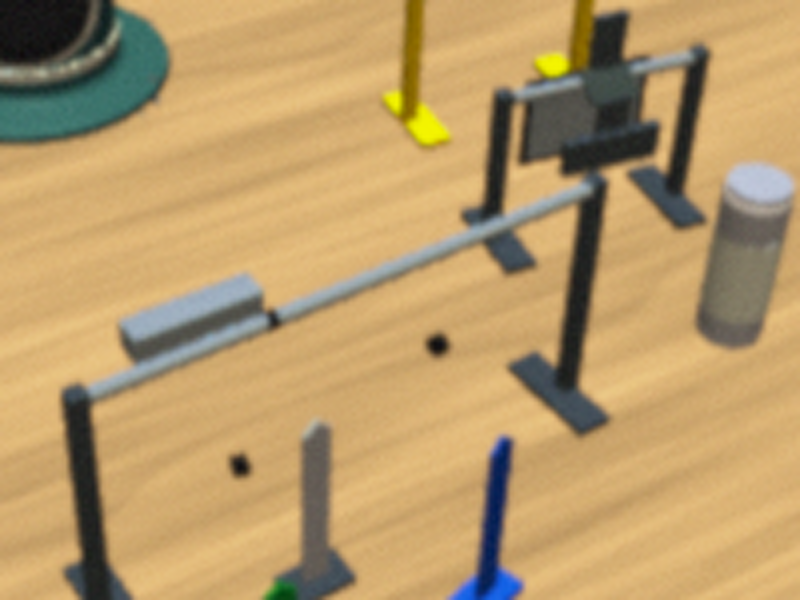

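View pics/s_b.png

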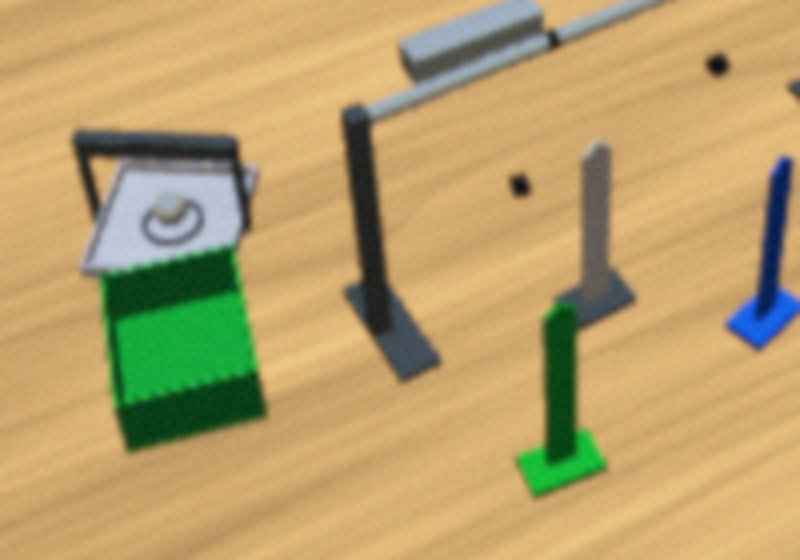

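The zoom confirms three things. The black band on the bar is at scene (248,209) / top (293,156), with the plain aluminium strip behind it; the blue and green strips stand elsewhere. The dark park carries the mirror, and the tray's handle lies diagonally. Now I'll measure the lines on the bars.

```bash
cat > m.py <<'E'
from h import *
def strip(f,C,u0,u1,zlo,zhi,box=None,step=1,x=None):
    # column-wise centroids of pixels with height in band, grey
    out=[]
    for u in range(u0,u1,step):
        v0,v1=box
        z=C[v0:v1,u,2];hsv=cv2.cvtColor(f["img"][v0:v1,u][:,None],cv2.COLOR_BGR2HSV)[:,0]
        m=(hsv[:,1]<60)&(hsv[:,2]>85)&(z>zlo)&(z<zhi)
        if m.sum()>=2: out.append((u,(np.nonzero(m)[0]).mean()+v0))
    return np.array(out)
def fit(P):
    c=P[:,:2].mean(0);d=np.linalg.svd(P[:,:2]-c)[2][0];d=d*np.sign(d[1])
    r=(P[:,:2]-c)@np.array([-d[1],d[0]])
    return c,d,r.std()
E
python3 - <<'E'
from m import *
T=pickle.load(open("top0.pkl","rb"));S=pickle.load(open("scene0.pkl","rb"))
CT,CS=cloud(T),cloud(S)
for n,f,C,u0,u1,b in(("top",T,CT,205,337,(145,165)),("scene",S,CS,205,325,(175,232))):
    p=strip(f,C,u0,u1,.18,.22,b);P=onz(f,p,.2);c,d,s=fit(P);print("rail",n,len(p),P[0].round(4),P[-1].round(4),d.round(4),s.round(4),"x at y=0",c[0]-c[1]*d[0]/d[1])
for n,f,C,rng,b in(("top",T,CT,[(113,132),(150,174)],(198,222)),("scene",S,CS,[(305,320),(340,353)],(140,165))):
    p=np.vstack([q for q in (strip(f,C,a,e,.135,.165,b) for a,e in rng) if len(q)]);P=onz(f,p,.15);c,d,s=fit(P);print("park",n,len(p),P[0].round(4),P[-1].round(4),c.round(4),d.round(4),s.round(4))
# band: dark pixels on bar
for n,f,C,box in(("top",T,CT,(283,150,303,162)),("scene",S,CS,(238,200,258,218))):
    x0,y0,x1,y1=box;g=f["img"][y0:y1,x0:x1].max(2)
    m=(g<75)&(C[y0:y1,x0:x1,2]>.17);v,u=np.nonzero(m);print("band",n,m.sum(),u.mean()+x0,v.mean()+y0,onz(f,[(u.mean()+x0,v.mean()+y0)],.2).round(4))
# post tops: h=.208
E
```

```text
rail top 128 [0.6472 0.1681 0.2   ] [ 0.6715 -0.2022  0.2   ] [-0.0612  0.9981] 0.0007 x at y=0 0.6586685928326659
rail scene 118 [ 0.6667 -0.1997  0.2   ] [0.6444 0.1734 0.2   ] [-0.0598  0.9982] 0.0008 x at y=0 0.6555921594688144
park top 39 [0.4854 0.4175 0.15  ] [0.4633 0.2511 0.15  ] [0.4743 0.3322] [0.1311 0.9914] 0.0007
park scene 26 [0.4498 0.2481 0.15  ] [0.4807 0.4205 0.15  ] [0.4705 0.3335] [0.1412 0.99  ] 0.0019
band top 17 293.3529411764706 156.23529411764707 [[ 0.6625 -0.0819  0.2   ]]
band scene 4 248.25 210.0 [[ 0.6638 -0.0791  0.2   ]]
```

Run:
```python
from m import *
T=pickle.load(open("top0.pkl","rb"));S=pickle.load(open("scene0.pkl","rb"))
CT,CS=cloud(T),cloud(S)
# tab: points above park bar
for n,f,C in(("top",T,CT),("scene",S,CS)):
    m=(C[...,2]>.168)&(C[...,2]<.225)&(np.hypot(C[...,0]-.474,C[...,1]-.332)<.07)
    P=C[m];print("tab",n,m.sum(),P.mean(0).round(4),P.min(0).round(4),P.max(0).round(4))
    v,u=np.nonzero(m);print(u.min(),u.max(),v.min(),v.max())
    # saddle/plates
    # handle
    m=(C[...,2]>.06)&(C[...,2]<.1)&(np.hypot(C[...,0]-.51,C[...,1]+.32)<.12)&(f["img"].max(2)<110)
    P=C[m];v,u=np.nonzero(m)
    r=cv2.minAreaRect(np.c_[u,v].astype(np.float32));b=cv2.boxPoints(r);print("handle",n,m.sum(),P.mean(0).round(4),r)
    Q=onz(f,np.c_[u,v],.081);c,d,s=fit(Q);print(c.round(4),d.round(4),s,np.ptp((Q[:,:2]-c)@d))
    # bin
    # ball/pocket: skip
    # post tops
for n,f,pts in(("top",T,[(199,152),(342,158)]),("scene",S,[(200,230),(327,178)])): print(n,"posttop",onz(f,pts,.206).round(3).tolist())
print("decoy bands top", onz(T,[(268,130),(322,125)],.2).round(3).tolist(),"scene",onz(S,[(290,215),(240,246)],.2).round(3).tolist(),"z0",onz(T,[(268,130),(322,125)],0).round(3).tolist(),onz(S,[(290,215),(240,246)],0).round(3).tolist())
crop(T["img"],105,190,195,245,8,"pics/t_mir.png");crop(S["img"],290,120,370,200,7,"pics/s_mir.png")
crop(T["img"],325,195,390,255,9,"pics/t_tray.png")
```

```text
tab top 62 [0.4725 0.3284 0.2009] [0.4684 0.3158 0.1697] [0.4781 0.346  0.2158]
132 146 204 210
handle top 207 [ 0.5068 -0.312   0.0883] ((361.6200256347656, 224.8400115966797), (39.20000076293945, 6.199999809265137), 36.869895935058594)
[ 0.508  -0.3138] [0.5238 0.8519] 0.0047991255465330345 0.11569578998060615
tab scene 107 [0.4771 0.3299 0.1923] [0.4679 0.3147 0.1696] [0.4827 0.3487 0.2134]
327 336 133 145
handle scene 273 [ 0.5125 -0.3116  0.0842] ((148.57672119140625, 238.0039520263672), (41.407127380371094, 9.88444709777832), 2.935673475265503)
[ 0.5091 -0.3111] [0.5528 0.8333] 0.008270834878745257 0.12280801192004637
top posttop [[0.645, 0.184, 0.206], [0.67, -0.218, 0.206]]
scene posttop [[0.678, -0.217, 0.206], [0.657, 0.174, 0.206]]
decoy bands top [[0.733, -0.003, 0.2], [0.764, -0.156, 0.2]] scene [[0.731, 0.004, 0.2], [0.765, -0.155, 0.2]] z0 [[0.808, -0.001, 0.0], [0.845, -0.18, 0.0]] [[0.549, 0.135, 0.0], [0.593, -0.071, 0.0]]
```

View pics/t_mir.png

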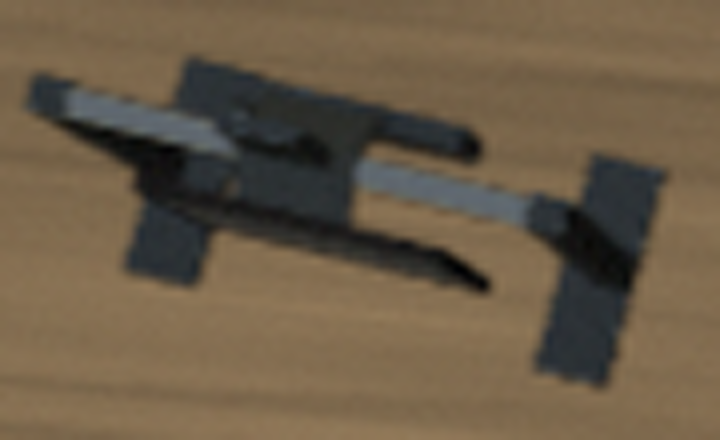

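View pics/s_mir.png

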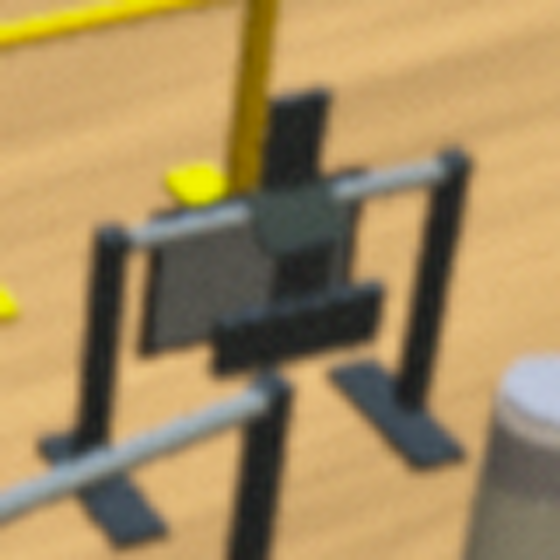

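View pics/t_tray.png

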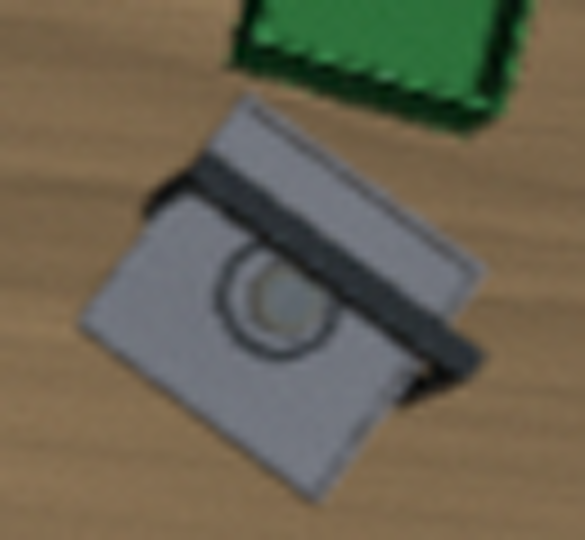

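```bash
cat >> h.py <<'E'
def rot(yaw,flip=False):
    # jaw axis along part x (yaw about z), fingers down
    x=np.array([np.cos(yaw),np.sin(yaw),0])*(-1 if flip else 1);y=np.array([0,0,-1.]);z=np.cross(x,y)
    return R.from_matrix(np.c_[x,y,z]).as_rotvec()
E
python3 - <<'E'
from h import *
from cell import manip
s=manip.get_state();print(R.from_rotvec(s["tcp_rot"]).as_matrix().round(3))
yp=-0.134; yr=0.0605
d=np.array([-np.sin(yr),np.cos(yr)])
mk=np.array([0.6571+0.0805*.0605,-.0805])
for fl in(0,1):
  for n,p,y in(("park",(.4735,.331,.26),yp),("parkdn",(.4735,.331,.195),yp),("hook",(*(mk+.085*d),.37),yr),("mark",(*mk,.245),yr),("tray",(.509,-.312,.084),-.57),("final",(*(mk+.124*np.array([-np.cos(yr),-np.sin(yr)])),.222),yr)):
    q=manip.ik(p,rot(y,fl));print(fl,n,np.round(p,3),None if q is None else q.round(2))
E
```

```text
[[ 0.377 -0.    -0.926]
 [ 0.926 -0.001  0.377]
 [-0.001 -1.     0.   ]]
0 park [0.474 0.331 0.26 ] [ 0.57 -0.1   1.65 -0.    1.59  0.7 ]
0 parkdn [0.474 0.331 0.195] [ 0.57 -0.07  1.73 -0.    1.49  0.7 ]
0 hook [0.657 0.004 0.37 ] [-0.03  0.07  1.3  -0.    1.77 -0.09]
0 mark [ 0.662 -0.08   0.245] [-0.16  0.1   1.47 -0.    1.57 -0.22]
0 tray [ 0.509 -0.312  0.084] [-0.59  0.05  1.8   0.    1.3  -0.02]
0 final [ 0.538 -0.088  0.222] [-0.21 -0.16  1.76 -0.    1.54 -0.27]
1 park [0.474 0.331 0.26 ] [ 0.57 -0.1   1.65 -0.    1.59 -2.44]
1 parkdn [0.474 0.331 0.195] [ 0.57 -0.07  1.73 -0.    1.49 -2.44]
1 hook [0.657 0.004 0.37 ] None
1 mark [ 0.662 -0.08   0.245] [-0.16  0.1   1.47  0.    1.57  2.92]
1 tray [ 0.509 -0.312  0.084] None
1 final [ 0.538 -0.088  0.222] [-0.21 -0.16  1.76  0.    1.54  2.87]
```

Run:
```python
from h import *
from cell import manip
yp=-0.134
manip.move_to((.4735,.331,.29),rot(yp))
print(manip.move_straight((.4735,.331,.195),feed=.12,threshold=8))
manip.move_gripper(0.0)
s=manip.get_state();print(s["t"],s["tool_pos"],s["grip_width"],s["contact_force"],s["ft_torque"])
for n in("scene","top"):
    f=manip.grab_frame(n);pickle.dump(f,open(n+"1.pkl","wb"))
    x0,y0=(280,110) if n=="scene" else (95,170)
    crop(f["img"],x0,y0,x0+100,y0+80,7,f"pics/{n}1.png")
```

```text
False
3.1083 [0.47338451 0.33103507 0.19513702] 0.0074450696654398745 [-2.11280053 -0.73537763  2.251514  ] [-0.01174757  0.50476292  0.05243531]
```

View pics/scene1.png

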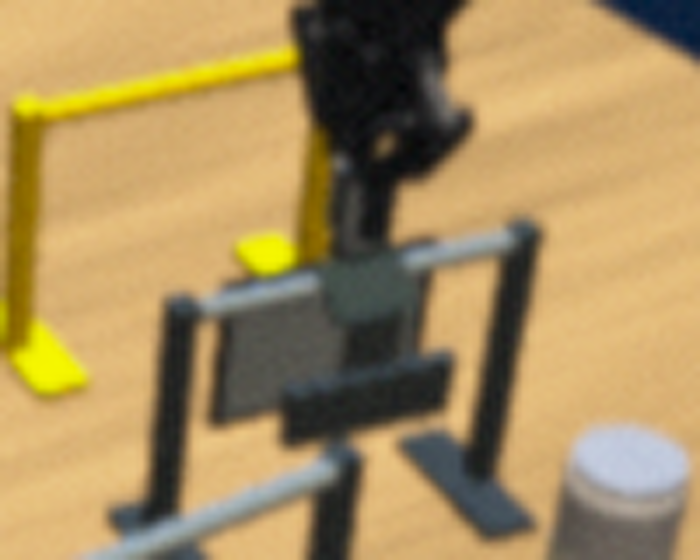

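```bash
cat > k.py <<'E'
from h import *
yr=0.0605;d=np.array([-np.sin(yr),np.cos(yr)]);nx=np.array([np.cos(yr),np.sin(yr)])
mk=np.array([0.6571+0.0805*.0605,-.0805])
def snap(manip,n,tag,x0,y0,x1,y1,s):
    f=manip.grab_frame(n);pickle.dump(f,open(f"{n}{tag}.pkl","wb"));crop(f["img"],x0,y0,x1,y1,s,f"pics/{n}{tag}.png")
E
python3 - <<'E'
from k import *
from cell import manip
manip.move_straight((.4735,.331,.39),feed=.12)
s=manip.get_state();print(s["t"],s["contact_force"],s["grip_width"])
p=mk+.085*d
manip.move_straight((*p,.39),rot=rot(yr),feed=.15)
s=manip.get_state();print(s["t"],s["contact_force"],s["grip_width"],s["tool_pos"])
snap(manip,"scene",2,170,80,370,230,4);snap(manip,"top",2,170,90,350,220,4)
E
```

```text
4.9833 [-0.47634513  0.48733749 -4.52394223] 0.007271603960645778
7.6333 [ 0.12507152  0.45956736 -4.23389981] 0.007296094321878799 [0.65668821 0.0047201  0.39011481]
```

View pics/scene2.png

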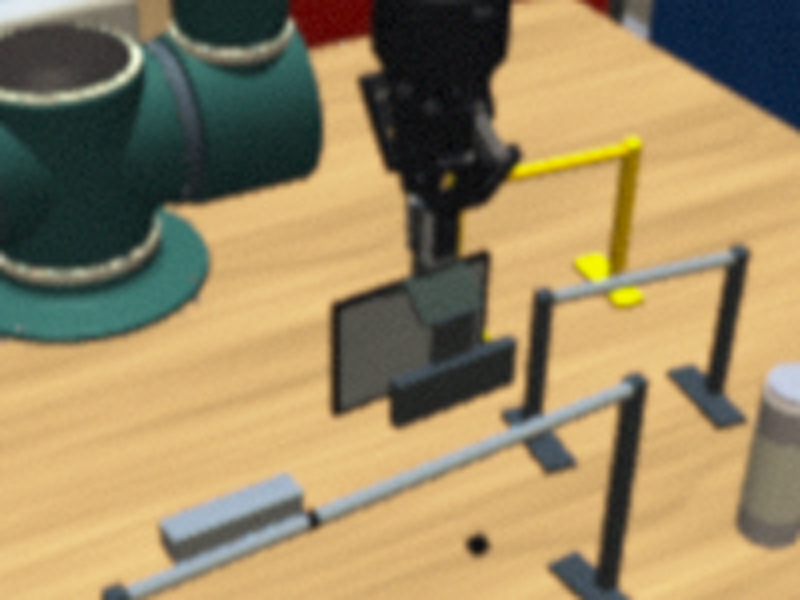

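View pics/top2.png

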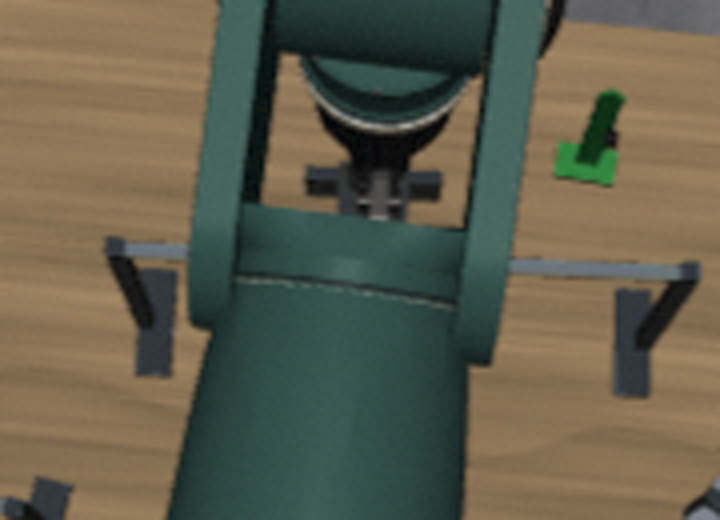

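The mirror hangs straight in the grip at scene (270,160), above the bar and on the +y side of the band at (248,209). Lowering it now.

Run:
```python
from k import *
from cell import manip
p=mk+.085*d
print(manip.move_straight((*p,.256),feed=.1,threshold=6))
s=manip.get_state();print(s["t"],s["contact_force"],s["tool_pos"])
if s["tool_pos"][2]<.26:
    print(manip.move_straight((*p,.241),feed=.02,threshold=5))
    manip.wait(.1)
    s=manip.get_state();print(s["t"],s["contact_force"],s["ft_torque"],s["tool_pos"])
snap(manip,"scene",3,170,80,370,230,4)
```

```text
False
9.225 [-0.11618482 -0.50329049 -4.0483878 ] [0.65703171 0.00432387 0.25678124]
True
9.875 [5.34436618 0.4949809  5.1287113 ] [ 0.00583687 -0.96151959 -0.0364733 ] [0.65706639 0.00435771 0.24524826]
```

View pics/scene3.png

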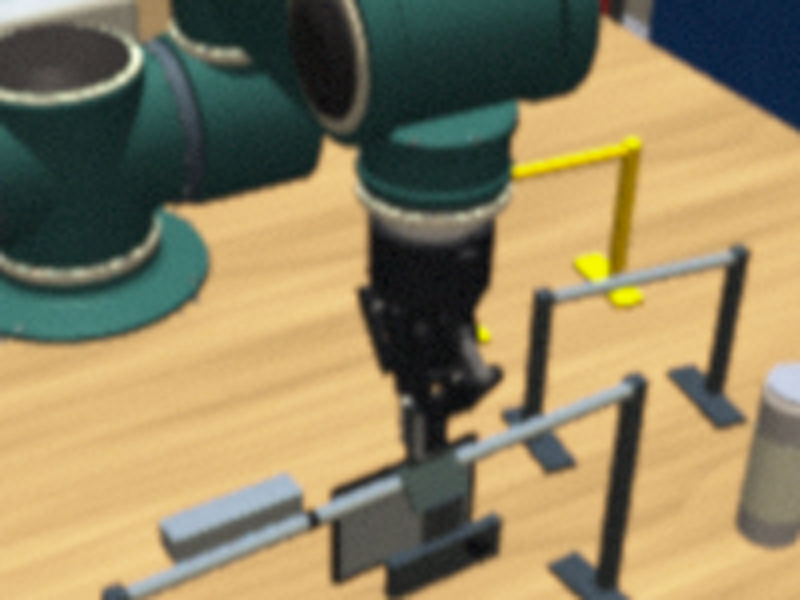

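Run:
```python
from k import *
from cell import manip
p=mk+.085*d
for k in range(1,5):
    q=p+nx*.001*k
    manip.move_straight((*q,.2445),feed=.02);manip.wait(.1)
    s=manip.get_state();print(k,s["t"],s["contact_force"].round(1),s["ft_torque"].round(2),s["tool_pos"].round(4))
    if s["contact_force"][0]<1: break
```

```text
1 10.275 [-2.5 -1.1  7.8] [-0.02  0.62 -0.01] [0.6575 0.0044 0.2451]
```

Run:
```python
from k import *
from cell import manip
q=mk+nx*.0007
f=pickle.load(open("scene3.pkl","rb"))
b=manip.move_straight((*q,.2445),feed=.05,threshold=15);manip.wait(.1)
s=manip.get_state();print(b,s["t"],s["contact_force"].round(1),s["ft_torque"].round(2),s["tool_pos"].round(4))
snap(manip,"scene",4,190,140,310,240,6)
snap(manip,"top",4,190,90,370,220,4)
```

```text
False 12.225 [-1.6  9.8  7.9] [ 1.91  0.3  -0.03] [ 0.6626 -0.0791  0.2451]
```

View pics/scene4.png

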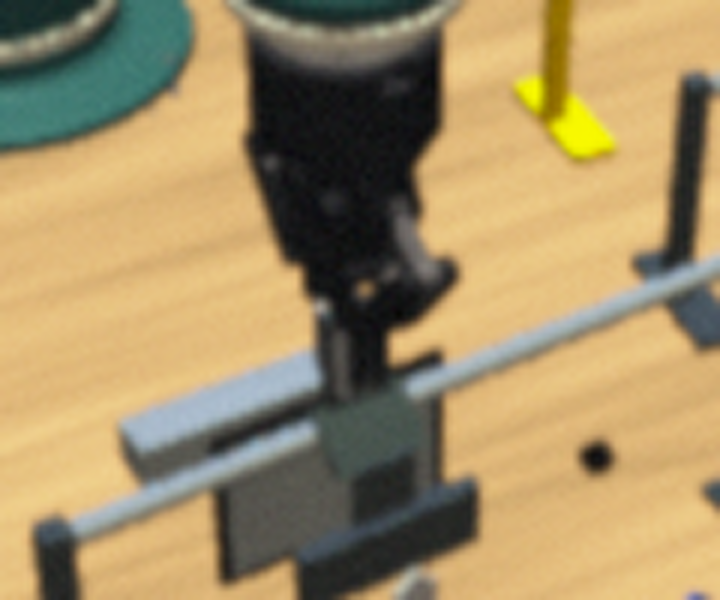

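View pics/top4.png

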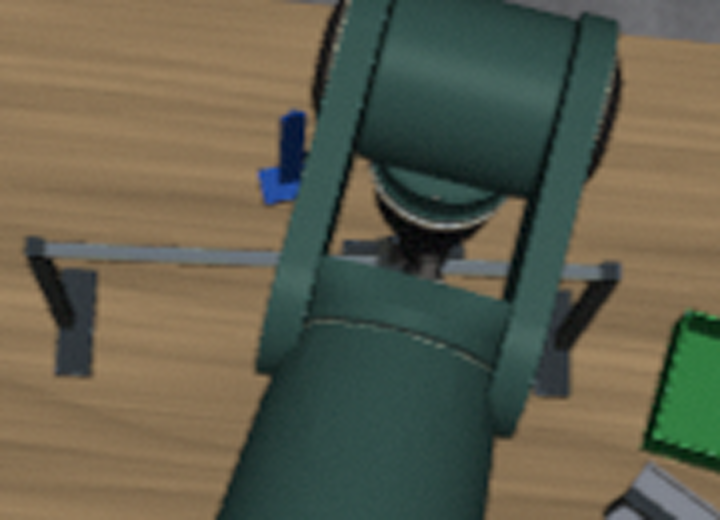

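Run:
```python
from k import *
S=pickle.load(open("scene4.pkl","rb"));S0=pickle.load(open("scene0.pkl","rb"))
def s_of(P): return (P[:,:2]-mk)@d
# counterweight lower/upper corner: back face x=+.030, top z?; use saddle & counterweight depth cloud
C=cloud(S);P=C.reshape(-1,3)
loc=np.c_[(P[:,:2]-mk)@nx,(P[:,:2]-mk)@d,P[:,2]-.2]
for nm,m in(("cw",(abs(loc[:,0]-.030)<.006)&(loc[:,2]<-.035)&(loc[:,2]>-.07)&(abs(loc[:,1])<.08)),
            ("plate",(abs(loc[:,0]+.020)<.006)&(loc[:,2]<-.01)&(loc[:,2]>-.085)&(abs(loc[:,1])<.09))):
    q=loc[m];print(nm,m.sum(),q[:,1].min().round(4),q[:,1].max().round(4),np.percentile(q[:,1],[2,98]).round(4))
# manual corners (crop/6 + offset)
def px(x,y): return (190+x/6-.4,140+y/6-.4)
print("saddle L,R on bar",s_of(onz(S,[px(318,428),px(410,388)],.2)).round(4))
# strip tip: z=.158, in S0 and S
print("strip tip S", s_of(onz(S,[px(416,572)],.158)).round(4), ((onz(S,[px(416,572)],.158)[:,:2]-mk)@nx).round(4))
# strip in S0: column through the strip by depth
C0=cloud(S0).reshape(-1,3);l0=np.c_[(C0[:,:2]-mk)@nx,(C0[:,:2]-mk)@d,C0[:,2]]
m=(abs(l0[:,0]-.055)<.012)&(l0[:,2]>.03)&(l0[:,2]<.15)&(abs(l0[:,1])<.03);q=l0[m];print("strip",m.sum(),q.mean(0).round(4),np.percentile(q[:,1],[2,98]).round(4))
# band finer: darkness profile along bar in both
for n in("scene0","top0"):
    f=pickle.load(open(n+".pkl","rb"));ss=np.linspace(-.03,.03,121)
    pts=np.c_[mk+ss[:,None]*d+nx*.0007,np.full(121,.2)];uv=proj(f,pts).astype(np.float32)
    g=cv2.remap(cv2.cvtColor(f["img"],cv2.COLOR_BGR2GRAY),uv[:,0][:,None],uv[:,1][:,None],cv2.INTER_LINEAR)[:,0].astype(float)
    w=np.clip(np.median(g)-15-g,0,None);print(n,"band s",(w*ss).sum()/w.sum(),g.min())
```

```text
cw 327 -0.0415 0.0488 [-0.041   0.0467]
plate 407 -0.055 0.062 [-0.054   0.0605]
saddle L,R on bar [-0.0127  0.0343]
strip tip S [-0.001] [0.0562]
strip 236 [ 0.0571 -0.003   0.0927] [-0.0125  0.0089]
scene0 band s 0.0013894736842105283 43.0
top0 band s -0.001988620199146513 31.0
```

Run:
```python
from k import *
from cell import manip
q=mk+nx*.0007-.0035*d
manip.move_straight((*q,.2445),feed=.03);manip.wait(.1)
s=manip.get_state();print(s["t"],s["contact_force"].round(1),s["tool_pos"].round(4))
manip.move_gripper(.03)
s=manip.get_state();print(s["t"],s["contact_force"].round(1),s["grip_width"])
manip.move_gripper(.06)
manip.move_straight((*q,.36),feed=.15,threshold=6)
s=manip.get_state();print(s["t"],s["contact_force"].round(1),s["tool_pos"])
manip.move_straight((.5,-.3,.36),rot=rot(-.57),feed=.2)
s=manip.get_state();print(s["t"])
snap(manip,"scene",5,110,140,310,290,4);snap(manip,"top",5,240,120,400,250,4)
S=pickle.load(open("scene5.pkl","rb"));P=cloud(S).reshape(-1,3)
loc=np.c_[(P[:,:2]-mk)@nx,(P[:,:2]-mk)@d,P[:,2]-.2]
for nm,m in(("cw",(abs(loc[:,0]-.030)<.006)&(loc[:,2]<-.035)&(loc[:,2]>-.07)&(abs(loc[:,1])<.08)),
            ("plate",(abs(loc[:,0]+.020)<.006)&(loc[:,2]<-.01)&(loc[:,2]>-.085)&(abs(loc[:,1])<.09))):
    print(nm,m.sum(),np.percentile(loc[m][:,1],[2,98]).round(4))
```

```text
12.6917 [-1.6  7.8  8. ] [ 0.6628 -0.0828  0.2451]
13.0417 [-0.2  0.8  0.2] 0.030233811416732908
14.3583 [-0.1  0.2  0. ] [ 0.66276577 -0.08395327  0.35869212]
15.8583
cw 328 [-0.0449  0.0422]
plate 396 [-0.0581  0.0567]
```

View pics/scene5.png

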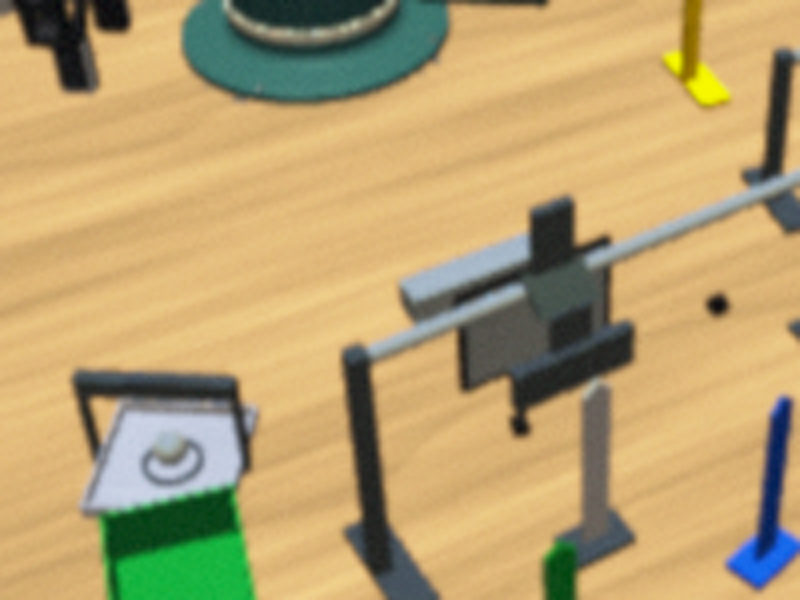

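View pics/top5.png

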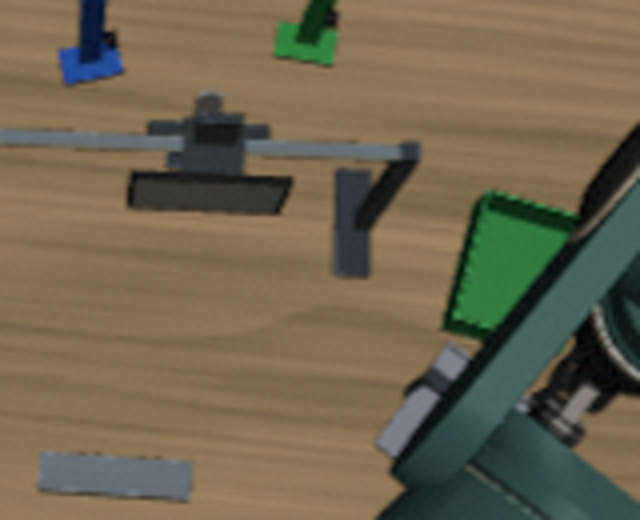

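The mirror hangs straight at scene (250,213). Its plate and counterweight are centred about 1 mm from the mark, and the strip tip at scene (259,237) is behind it. Next, the tray pose.

Run:
```python
from m import *
T=pickle.load(open("top0.pkl","rb"));S=pickle.load(open("scene0.pkl","rb"))
c=np.array([(245,95),(482,270),(315,500),(80,322)])/9+[325,195]-.45
P=onz(T,c,.012);print(P.round(4).tolist());print(P.mean(0),np.linalg.norm(np.roll(P,-1,0)-P,axis=1).round(4))
e=P[1]-P[0]+P[2]-P[3];print("y dir",-e[:2]/np.linalg.norm(e))
# handle bar ends, top face z=.09 outline in top view: bar centreline ends
b=np.array([(210,165),(468,358)])/9+[325,195]-.45
Q=onz(T,b,.087);print("bar top",Q.round(4).tolist(),Q.mean(0).round(4),np.linalg.norm(Q[1]-Q[0]),(Q[0]-Q[1])[:2]/np.linalg.norm(Q[1]-Q[0]))
# scene: bar ends from s_b crop (4x, off 110,200)
b=np.array([(78,142),(237,145)])/4+[110,200]-.4
Q=onz(S,b,.082);print("bar scene",Q.round(4).tolist(),Q.mean(0).round(4),np.linalg.norm(Q[1]-Q[0]),(Q[1]-Q[0])[:2]/np.linalg.norm(Q[1]-Q[0]))
for n,f,k in(("top",T,np.array((277,300))/9+[325,195]-.45),("scene",S,np.array((173,222))/4+[110,200]-.4)): print("ring",n,onz(f,[k],.005).round(4))
```

```text
[[0.5789, -0.2938, 0.012], [0.5249, -0.3809, 0.012], [0.4379, -0.3268, 0.012], [0.4916, -0.2409, 0.012]]
[ 0.50832583 -0.31060131  0.012     ] [0.1024 0.1025 0.1012 0.1022]
y dir [0.52890123 0.84868339]
bar top [[0.5381, -0.268, 0.087], [0.4822, -0.3572, 0.087]] [ 0.5101 -0.3126  0.087 ] 0.1052741556474259 [0.53080066 0.8474967 ]
bar scene [[0.4778, -0.3574, 0.082], [0.5341, -0.2612, 0.082]] [ 0.5059 -0.3093  0.082 ] 0.11144905363511685 [0.50475598 0.86326207]
ring top [[ 0.5078 -0.311   0.005 ]]
ring scene [[ 0.508  -0.3112  0.005 ]]
```

Run:
```python
from k import *
from cell import manip
yt=-.5565;p=(.508,-.311)
manip.move_straight((*p,.2),rot=rot(yt),feed=.15)
b=manip.move_straight((*p,.084),feed=.08,threshold=6)
s=manip.get_state();print(b,s["t"],s["tool_pos"].round(4),s["contact_force"].round(1))
if not b:
    manip.move_gripper(0.0)
    s=manip.get_state();print(s["t"],s["grip_width"],s["contact_force"].round(1),s["ft_torque"].round(2))
    snap(manip,"scene",6,100,140,250,280,5)
```

```text
False 18.775 [ 0.5082 -0.3111  0.0845] [ 0.8 -0.1  0. ]
19.2667 0.011456206851653024 [-1.3  2.1  1. ] [0.17 0.27 0.06]
```

View pics/scene6.png

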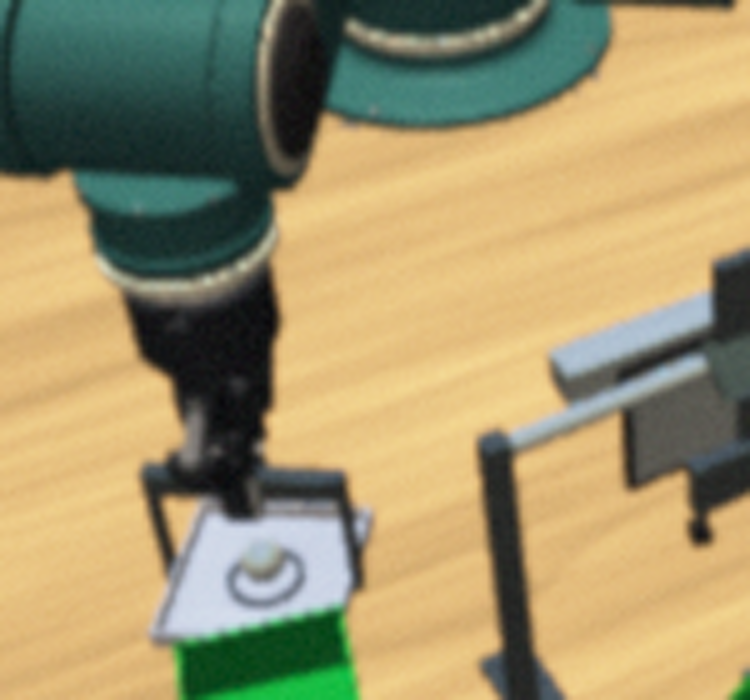

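The bar is pinched near its middle (width 11.5 mm) and the ball is in its pocket at scene (152,252). Lifting gently.

Run:
```python
from k import *
from cell import manip
manip.move_straight((.508,-.311,.225),feed=.06);manip.wait(.2)
s=manip.get_state();print(s["t"],s["grip_width"],s["contact_force"].round(1),s["ft_torque"].round(2))
snap(manip,"scene",7,100,110,250,250,5)
```

```text
22.0167 0.010993631841377938 [-0.4 -0.7 -3. ] [-0.02  0.01  0.01]
```

View pics/scene7.png

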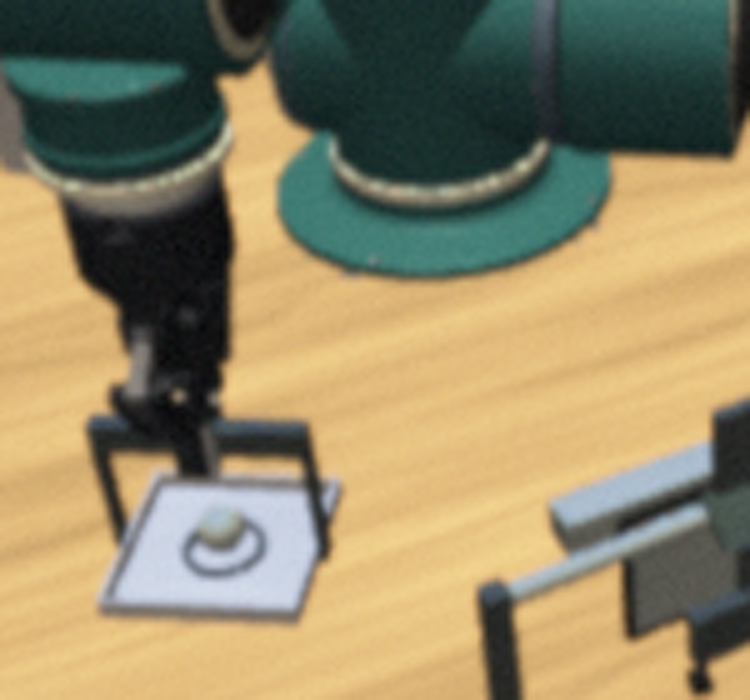

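Run:
```python
from k import *
from cell import manip
q=mk+nx*(.0007-.124)-.0008*d
manip.move_straight((*q,.2225),rot=rot(yr),feed=.07);manip.wait(.3)
s=manip.get_state();print(s["t"],s["grip_width"],s["tool_pos"].round(4),q,s["contact_force"].round(1),s["ft_torque"].round(2))
snap(manip,"scene",8,150,110,310,260,5);snap(manip,"top",8,200,100,370,250,4)
```

```text
25.725 0.010826108771362104 [ 0.5389 -0.0888  0.2225] [ 0.53894421 -0.08875364] [ 0.3 -0.2 -3.4] [-0.03 -0.03  0.  ]
```

View pics/scene8.png

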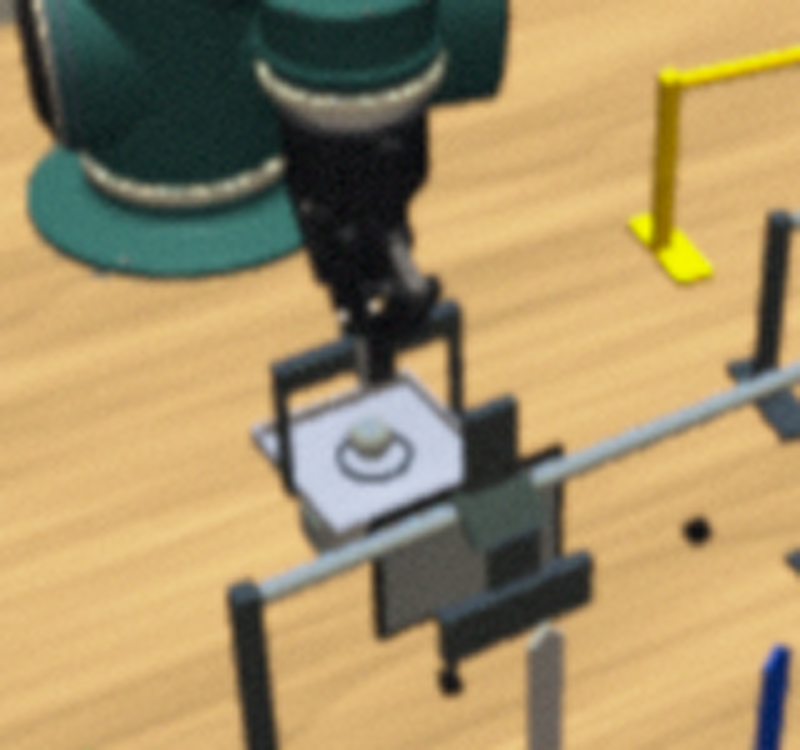

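View pics/top8.png

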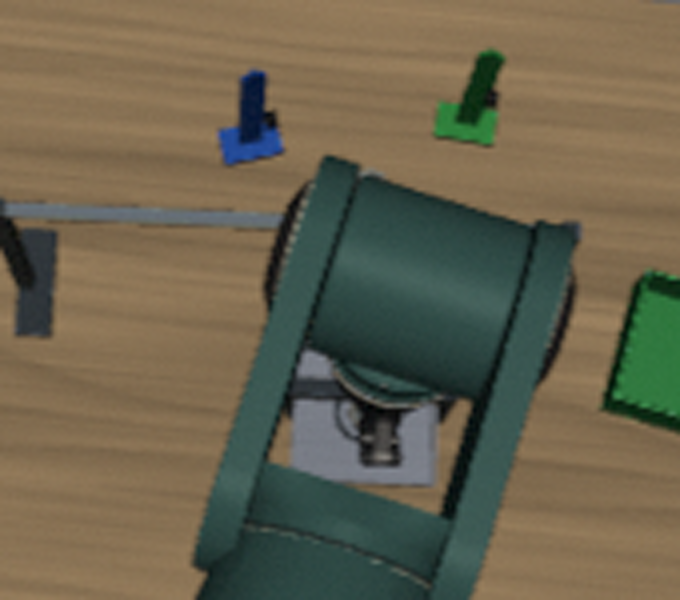

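Run:
```python
from k import *
from cell import manip
S=pickle.load(open("scene8.pkl","rb"));C=cloud(S)
O=mk+nx*.0007-.001*d
L=lambda P:np.c_[(P[:,:2]-O)@nx,(P[:,:2]-O)@d,P[:,2]]
u=lambda x,y:(150+x/5-.4,110+y/5-.4)
print("ring",L(onz(S,[u(374,457)],.143)).round(4),"ball",L(onz(S,[u(369,438)],.154)).round(4))
# plane fit of tray floor
loc=L(C.reshape(-1,3));m=(abs(loc[:,0]+.124)<.05)&(abs(loc[:,1])<.045)&(abs(loc[:,2]-.14)<.012)&(S["img"].reshape(-1,3).min(1)>140)
q=loc[m];A=np.c_[q[:,:2],np.ones(len(q))];x=np.linalg.lstsq(A,q[:,2],rcond=None)[0];print(m.sum(),q.mean(0).round(4),"tilt deg",np.degrees(x[:2]).round(2))
# handle direction (dark, z~.22)
b=[u(283,370),u(450,318)];Q=L(onz(S,b,.222));print("bar",Q.round(4))
P=cloud(S).reshape(-1,3);l=L(P);m=(abs(l[:,0]-.030)<.006)&(l[:,2]<.165)&(l[:,2]>.13)&(abs(l[:,1])<.08);print("cw",np.percentile(l[m][:,1],[2,98]).round(4))
s=manip.get_state();print(s["t"],abs(s["dq"]).max())
```

```text
ring [[-0.1236 -0.0007  0.143 ]] ball [[-0.128  -0.0009  0.154 ]]
518 [-0.1263 -0.001   0.1418] tilt deg [-0.1  -0.42]
bar [[-0.1284 -0.0495  0.222 ]
 [-0.1214  0.0501  0.222 ]]
cw [-0.0435  0.0432]
25.825 0.0024120351837993237
```

Run:
```python
from cell import manip
manip.hand_in();s=manip.get_state();print(s["t"],s["grip_width"],s["tool_pos"])
```

```text
the job is handed in; nothing more can be done
the job is handed in; nothing more can be done
```

The job is handed in, at about 26 s on the robot's clock. The mirror hangs at the mark and the arm is still holding the tray in front of it. No verdict was reported.

**Mirror:** I lifted it off the dark parking stand and lowered it onto the rail about 85 mm to the +y side of the mark, face towards the robot. I slid it to the mark under light downward load without lifting, then let go. In the scene camera it hangs within about 1 mm of the mark. The two cameras disagreed by 3 mm on where the band is, which is well inside the 12 mm allowed.

**Tray:** I gripped it by the middle of the handle, lifted it gently and turned the handle parallel to the rail. The last checks showed:
- **Ball:** it is in its pocket, about 4 mm off the middle.
- **Distance:** the pocket is about 100 mm from the mirror face and the ball about 100–104 mm.
- **Sideways:** the ball is within about 1 mm of the mirror's middle.
- **Level:** the fitted tilt is under 0.5°.
- **Contact:** the wrist feels only the tray's weight (about 3.4 N).

**Disagreement:** rough readings of the handle ends in the scene view put the bar about 4° off parallel. The tray's edge in the top view gave about 1°. I trusted the tray edge, because the flat jaws square the bar to the commanded angle.

I did not move the can, the bin or the steel block.

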